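# Wedge a rocking heater steady

## Robot

A 6-joint arm with a two-finger parallel gripper is mounted at the origin on a cart in front of the work surface, level with it; the furniture and walls round the work are solid. World frame = base frame: x ahead of the robot, y to its left, z up, the work surface at z = 0. Lengths are in m, angles in rad, forces in N, time in s.
With the tool pointing down it reaches from about 0.35 to 0.775 m from the base axis. Payload 7.3 kg.
Tool frame: the origin (TCP) lies at the very end of the fingers, on their centre line; the grasp point (between the pads) lies 19 mm behind it; z points along the fingers, y is the line along which they close (so a half turn about z gives the same grasp; the last joint's range is limited). The gripper opens to 92 mm and grips with 3 to 60 N. Pads are 19 mm wide; open, the fingers measure 130 mm over their backs; the gripper's body (75 mm by 190 mm) begins 47 mm behind the grasp point.
Start: joints at [-1.337, 0.342, 1.524, -0, 1.275, -0.146], TCP at [0.195, -0.488, 0.227] pointing down, gripper open.
Joint ranges: [-2.53, 2.53], [-0.77, 2.02], [0.04, 2.7], [-1, 4.14], [0.28, 2.66], [-3.11, 3.11]. Speed limits (rad/s): [2.57, 2.57, 3.14, 3.14, 3.14, 3.14].

## Interface

Orientations are given as [roll, pitch, yaw] about the fixed x, y, z axes, in that order (R = Rz(yaw) Ry(pitch) Rx(roll)).
In Python, from cell import robot gives the robot as it stands.
- The arm moves only by the tool apply_moves, never from a script. Its argument "motion" is text: rows parted by semicolons, each of 7 numbers parted by spaces: the opening in per cent of the stroke, from 0 (shut) to 100 (fully open), then the shift along the tool's x, y, z in cm, then the turn, a rotation vector about the tool's x, y, z in rad. A call has 1 to 20 rows; each row shifts and turns the commanded pose from where the row before left it, along the tool's axes as they then stand; what a row does not reach is not made up. A row lasts 1/8 s, in which the tool goes at most 62.5 mm and 10.7 degrees, less where a joint would pass 70% of its speed; a pose out of reach is approached as far as the arm can. A call with a gripper value outside its range is refused whole. The fingers move at their own pace and stop on an object; "force" is the grip in N (left out, the last holds). Time passes only in rows, so rows that do not move let the fingers close. It gives the time, the measured TCP pose, the force, the opening and the grip force at its end, in the units of the state.
- robot.observe(): the state, without advancing time (a new reading comes with each control period).
- robot.read_camera(name): name is "side" or "top"; returns a dict with "img" (384x512x3 uint8, red, green, blue), "fovy" (degrees; the focal length in pixels is half the picture's height over the tangent of half this angle, whatever the lens; pixels are square), "cx", "cy" (the principal point, pixels), "R" (3x3) and "t" (3): a world point X has camera coordinates R X + t. Camera axes: x right, y down, z forward; pixel columns grow to the right and rows downward; lengths in m; the calibration is good to about 2 mm. A picture is of the moment at which its call begins. There is no depth.
- robot.hand_in(): hands the job in; it is judged then, once.
Trained networks look in a picture, given as the dict that the camera call returned (one of the last four; its "shot" number tells which), for a name from the list of things; names that differ only in an ending like _2 or _b are one class to them, and where a whole thing is asked for, a point or a joint stands for the part that bears it (a point fixed in the world has none). Each returns a list of dicts, best first, with "score" (0 to 1); they miss things now and then, are a little off and sometimes report something else, mostly with a low value. They report only what shows in the picture. A call takes as long as a camera call.
- robot.search_frame(target, picture): "centre" ([x, y, z] in m, in world coordinates, good to about 4 mm: the middle of the surface that is visible of it).
- robot.trace(target, picture): "pixels" (384x512 bool, what is visible of it).
The state is a dict: "time": time; "qpos": joint angles; "qvel": joint speeds; "joint_efforts": joint torques, N m; "tool_pos": TCP position; "tool_rot": TCP orientation; "contact_force": force on the tool from outside, world axes, zero at the start; "torque": the same for the moment, N m; "opening": finger opening in m; "grip_force": force on a finger pad.
Only numpy, scipy, OpenCV 4.12 (cv2) and the standard library are available. Lean on these libraries where they do the work, as an engineer would, in place of code of your own. Each camera call takes 0.05 s, during which the arm holds its last target. There are 200 camera calls.

## Task

The white dry-block heater rocks because the foot under the corner with the blue sticker is too short. With the fingertips, without grasping or lifting anything, push the orange wedge, thin edge first, along the worktop under that foot until the heater no longer rocks when you press on the sticker; do not shift the heater or disturb the other things. Finish with the program still pressing down firmly (about 10 N) on the top at the sticker, the heater standing level and steady on the wedge.

Things in the scene. Friction and masses are not known exactly. Their poses are not given: they have to be found in the camera images.
- heater: dry-block heater, loose, about 2.6 kg: white housing 170 (x) x 210 (y) mm from 20 to 70 mm high, on four round rubber feet 18 mm across at x = +-67, y = +-87. A metal block with holes on its top (86 mm high) spans x -12 to 64, y -46 to 66. Origin: under its centre, level with the good feet's soles; x to its back (away from the dark control panel), y to its left. Stands level when left alone
- corner_top (a point): centre of the round blue sticker (20 mm) on the heater's top, over the short foot; 70 mm above the worktop when level, 18 mm from the housing's edges. Axes as the heater's. With no wedge under the foot, 2 to 4 N down here tips the heater 0.03 to 0.08 rad, until the short foot meets the worktop
- short_foot (a point): point fixed to the heater straight below the sticker (front right foot, heater x = -67, y = -87 mm) and level with the good feet's soles, so on the worktop when the heater is level. The domed sole of the short foot hangs 4 to 8 mm above this point, a different amount every time. Axes as the heater's
- wedge: orange plastic wedge lying loose on the worktop, 60 g, 110 (x) x 44 (y) mm. Its slope rises evenly from 2 mm at the thin edge (x = +55) to 14 mm at x = -32; behind is a heel 22 mm high with a flat upright back (x = -55). Origin: centre of the underside; x from heel to thin edge. It starts right of the heater, its x along the heater's y up to 0.15 rad off, thin edge towards the short foot
- wedge_edge (a point): middle of the wedge's thin edge, on the worktop. The slope meets the short foot when this edge is 12 to 48 mm past it
- wedge_heel (a point): middle of the flat back of the wedge's heel, the face to push, 11 mm above the worktop. The push is under 1 N until the slope meets the short foot, then rises to several N; a much harder push (over 10 N) may slide the whole heater. The wedge grips by friction and does not slide back out. Axes as the wedge's
- vial: small glass vial with black cap, 27 x 27 x 60 mm, loose bystander; origin under its centre
- petri_dish: petri dish, 56 mm across, 14 mm high, loose bystander; origin under its centre
- timer: white digital timer, 60 x 66 x 18 mm, loose bystander; origin under its centre
- slide_box: blue slide box, 36 x 84 x 32 mm, loose bystander; origin under its centre
- tube_rack: blue tube rack, 77 x 100 x 54 mm, loose bystander; origin under its centre
- media_bottle: square media bottle with white cap, 56 x 56 x 114 mm, loose bystander; origin under its centre
- marker: red marker pen lying, 15 x 135 x 17 mm, loose bystander; origin under its centre

How it is judged:
By the outcome, as a careful person would: the job done as asked, in the order asked, and still so for the second after the job is handed in, while the arm keeps its last pose, push and grip.
It also fails if it takes over 51 s, if anything falls off the work surface, if the arm or the gripper's body presses on something with over 40 N, if the wrist force passes 120 N, or if a joint passes its speed limit or range.

## Working session

There is one attempt and no reset: what is moved stays moved. The work goes in short steps, Python scripts to look and compute and a tool call to move; the robot and the scene stay as the last step left them, time stands still between calls to the robot, and variables do not carry over. Pictures are saved under pics/ and viewed, at most 10 in all, crops included, and the job is handed in when it is done.

Besides the shell and the picture viewer there is one more tool, called by a JSON object that holds its "fn" and its "kwargs", one argument or row to a line. apply_moves: Moves the arm, as the interface text tells. Its arguments: {"type":"object","properties":{"motion":{"type":"string"},"force":{"type":"number"}},"required":["motion"]}

```bash
ls; mkdir -p pics
cat > look.py <<'E'
import numpy as np, cv2, json
from cell import robot
def save(p,name,up=1.5):
    cv2.imwrite(f'pics/{name}.png',cv2.resize(p['img'][:,:,::-1],None,fx=up,fy=up,interpolation=cv2.INTER_CUBIC))
def ray(p,u,v,z):
    f=p['img'].shape[0]/2/np.tan(np.radians(p['fovy'])/2)
    R=np.array(p['R']);t=np.array(p['t'])
    d=R.T@np.array([(u-p['cx'])/f,(v-p['cy'])/f,1]);c=-R.T@t
    return c+d*(z-c[2])/d[2]
def proj(p,X):
    f=p['img'].shape[0]/2/np.tan(np.radians(p['fovy'])/2)
    c=np.array(p['R'])@np.array(X)+np.array(p['t'])
    return np.array([p['cx']+f*c[0]/c[2],p['cy']+f*c[1]/c[2]])
E
python3 - <<'E'
from look import *
for n in('top','side'):
    p=robot.read_camera(n);save(p,n+'0')
    print(n,p['fovy'],np.round(-np.array(p['R']).T@np.array(p['t']),3))
    for k in['heater','corner_top','wedge','wedge_heel','wedge_edge','vial','petri_dish','timer','slide_box','tube_rack','media_bottle','marker']:
        try: print(k,[(np.round(r['centre'],3).tolist(),round(r['score'],2)) for r in robot.search_frame(k,p)[:2]])
        except Exception as e: print(k,e)
print(robot.observe())
E
```

```text
pics
top 49.40171354395313 [ 0.335 -0.009  1.409]
heater [([0.643, 0.145, 0.066], 0.87)]
corner_top [([0.645, 0.145, 0.065], 0.87)]
wedge []
wedge_heel [([0.59, -0.061, 0.008], 0.62)]
wedge_edge [([0.447, -0.357, 0.055], 0.73), ([0.593, -0.057, 0.012], 0.63)]
vial [([0.447, 0.066, 0.046], 0.59)]
petri_dish [([0.455, -0.258, 0.082], 0.63), ([0.376, 0.107, 0.013], 0.48)]
timer [([0.394, 0.04, 0.013], 0.65)]
slide_box [([0.7, -0.179, 0.029], 0.78)]
tube_rack [([0.444, -0.357, 0.056], 0.97)]
media_bottle [([0.456, -0.259, 0.084], 0.88)]
marker [([0.594, 0.365, 0.02], 0.48)]
side 52.30397228917995 [1.328 0.192 0.897]
heater [([0.665, 0.155, 0.072], 0.77)]
corner_top [([0.66, 0.156, 0.072], 0.69), ([0.376, 0.107, 0.014], 0.25)]
wedge [([0.595, -0.055, 0.012], 0.57)]
wedge_heel [([0.59, -0.057, 0.013], 0.67)]
wedge_edge [([0.591, -0.057, 0.012], 0.69)]
vial [([0.461, 0.064, 0.039], 0.63)]
petri_dish [([0.379, 0.106, 0.015], 0.6)]
timer [([0.402, 0.028, 0.017], 0.5)]
slide_box [([0.659, 0.155, 0.075], 0.54), ([0.684, -0.145, 0.037], 0.5)]
tube_rack [([0.412, -0.381, 0.054], 0.42)]
media_bottle [([0.414, -0.375, 0.051], 0.61), ([0.471, -0.253, 0.07], 0.6)]
marker [([0.596, 0.361, 0.009], 0.78)]
{'time': 1.3, 'qpos': array([-1.33701869e+00,  3.42043351e-01,  1.52411214e+00, -5.59623564e-06,
        1.27537424e+00, -1.46016354e-01]), 'qvel': array([ 2.07001552e-04, -1.58082427e-04,  1.59737759e-04, -2.63726916e-05,
        7.23744506e-04,  1.15195274e-03]), 'joint_efforts': array([-3.66039785e-04, -4.31131339e+01, -2.44483852e+01,  7.19352462e-02,
        4.83077927e-02,  2.87952595e-07]), 'tool_pos': array([ 0.19464889, -0.48760554,  0.22671375]), 'tool_rot': array([3.14153117e+00, 1.44528989e-05, 3.79795617e-01]), 'contact_force': array([1.21152271, 0.35261388, 0.26819227]), 'torque': array([0.00822562, 0.0094954 , 0.01548446]), 'grip_force': 0.0, 'opening': 0.09201925857847137}
```

View pics/top0.png

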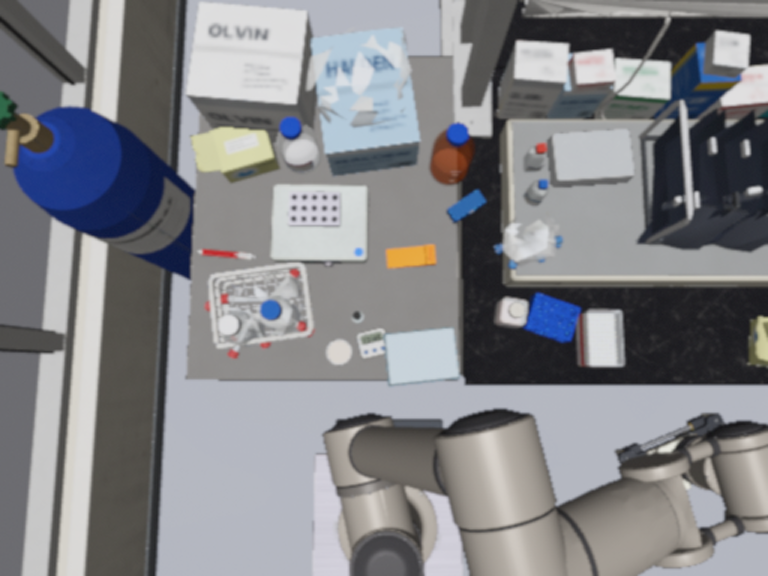

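View pics/side0.png

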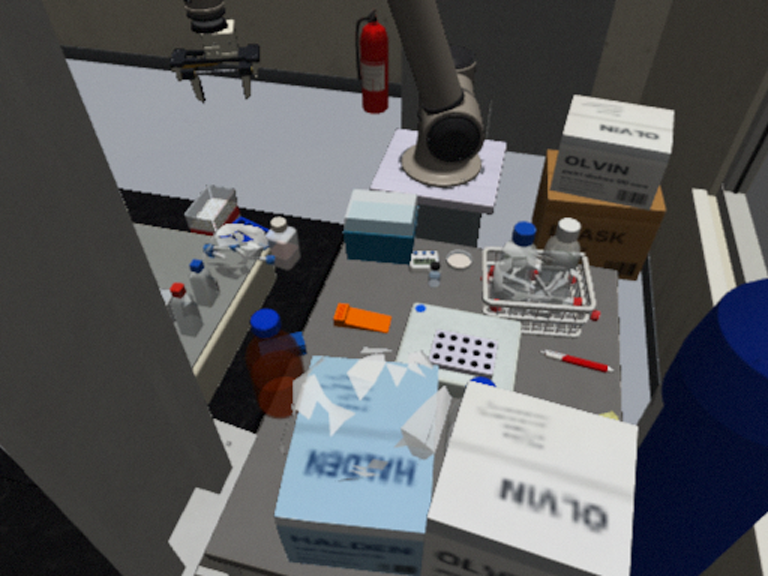

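The top view shows the sticker at (359,252), the wedge at (411,256) with its heel on the right, the slide box at (466,206) and the vial at (357,315), all at 1.5x scale. The side view agrees. Next I'll measure them precisely.

```bash
cat >> look.py <<'E'
def blob(p,lo,hi,uv,r):
    h=cv2.cvtColor(p['img'],cv2.COLOR_RGB2HSV); m=cv2.inRange(h,np.array(lo),np.array(hi))
    k=np.zeros_like(m);cv2.circle(k,tuple(int(a) for a in uv),r,255,-1);return m&k
def cen(m):
    y,x=np.nonzero(m);return x.mean(),y.mean(),len(x)
E
python3 - <<'E'
from look import *
P={n:robot.read_camera(n) for n in('top','side')}
for n,st,w in(('top',(239,168),(274,171)),('side',(280,206),(242,212))):
    p=P[n];m=blob(p,(95,90,80),(125,255,255),st,10);u,v,c=cen(m);print(n,'sticker',u,v,c,ray(p,u,v,.07).round(4))
    m=blob(p,(5,120,80),(25,255,255),w,32);u,v,c=cen(m);print('wedge',u,v,c,ray(p,u,v,.01).round(4))
    cnt=max(cv2.findContours(m,0,2)[0],key=cv2.contourArea)[:,0]
    W=np.array([ray(p,a,b,.008 if n=='top' else .005)[:2] for a,b in cnt])
    r=cv2.minAreaRect((W*1000).astype(np.float32));print(r,cv2.boxPoints(r).round(0).tolist())
    t=robot.trace('heater',p)
    if t:
        cnt=max(cv2.findContours(t[0]['pixels'].astype(np.uint8),0,2)[0],key=cv2.contourArea)[:,0]
        W=np.array([ray(p,a,b,.07)[:2] for a,b in cnt]);r=cv2.minAreaRect((W*1000).astype(np.float32));print('heater',r,cv2.boxPoints(r).round(0).tolist())
    i=p['img'][max(0,w[1]-75):w[1]+75,w[0]-100:w[0]+100]
    cv2.imwrite(f'pics/{n}c.png',cv2.resize(i[:,:,::-1],None,fx=4,fy=4,interpolation=cv2.INTER_CUBIC))
# light-blue box corners top view
p=P['top']
for uv in((257,221),(304,219),(307,251),(260,256)):print([ray(p,*uv,z)[:2].round(3).tolist() for z in(0,.1)])
E
```

```text
top sticker 238.78947368421052 167.6315789473684 19 [0.5884 0.0622 0.07  ]
wedge 273.80238095238093 170.71190476190475 420 [ 0.5892 -0.054   0.01  ]
((589.8958740234375, -53.29258728027344), (46.11564254760742, 109.86585998535156), 5.287932395935059) [[562.0, -1.0], [572.0, -110.0], [618.0, -106.0], [608.0, 4.0]]
heater ((648.1179809570312, 146.61109924316406), (181.48397827148438, 209.4442138671875), 0.05463182181119919) [[557.0, 251.0], [557.0, 42.0], [739.0, 42.0], [739.0, 251.0]]
side sticker 280.0 205.0 31 [0.588  0.0657 0.07  ]
wedge 241.1597510373444 211.88381742738588 482 [ 0.5897 -0.051   0.01  ]
((585.86865234375, -53.48930358886719), (123.03700256347656, 55.52214431762695), 83.08679962158203) [[551.0, -111.0], [606.0, -118.0], [621.0, 4.0], [566.0, 11.0]]
heater ((669.9188842773438, 150.76980590820312), (209.0997314453125, 199.03736877441406), 89.48091125488281) [[569.0, 47.0], [768.0, 45.0], [770.0, 254.0], [571.0, 256.0]]
[[0.419, 0.003], [0.413, 0.002]]
[[0.426, -0.155], [0.419, -0.145]]
[[0.319, -0.164], [0.32, -0.153]]
[[0.303, -0.007], [0.305, -0.007]]
```

View pics/topc.png

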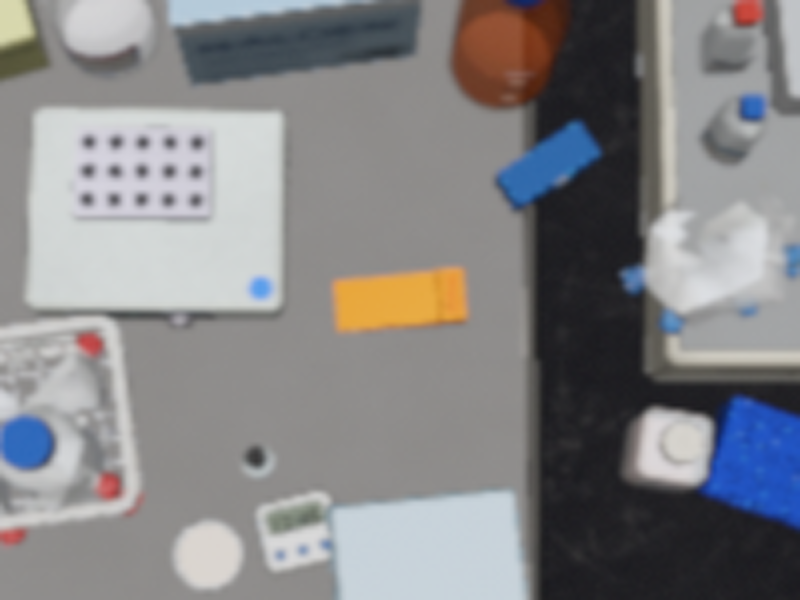

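View pics/sidec.png

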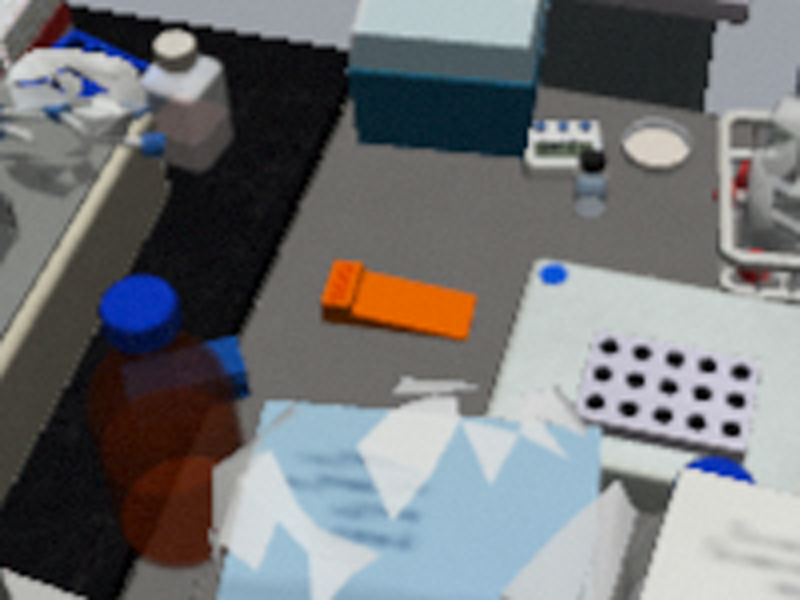

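```bash
cat >> look.py <<'E'
from scipy.optimize import minimize
def hulls(kind):
    if kind=='wedge':
        f=lambda pr:[[x,y,z] for x,z in pr for y in(-.022,.022)]
        return [f([(.055,0),(.055,.002),(-.032,.014),(-.032,0)]),f([(-.032,0),(-.032,.022),(-.055,.022),(-.055,0)])]
    return [[[x,y,z] for x in(-.085,.085) for y in(-.105,.105) for z in(.02,.07)],[[x,y,z] for x in(-.012,.064) for y in(-.046,.066) for z in(.07,.086)]]
def render(p,kind,q,S=8):
    h,w=p['img'].shape[:2];x,y,a=q;c,s=np.cos(a),np.sin(a)
    U=[np.array([proj(p,[x+c*X-s*Y,y+s*X+c*Y,Z]) for X,Y,Z in H]) for H in hulls(kind)]
    A=np.vstack(U);lo=np.floor(A.min(0))-3;n=(np.ceil(A.max(0))+4-lo).astype(int)
    m=np.zeros((n[1]*S,n[0]*S),np.uint8)
    for u in U: cv2.fillConvexPoly(m,cv2.convexHull(((u+.5-lo)*S*16-8).round().astype(np.int32)),1,shift=4)
    g=m.reshape(n[1],S,n[0],S).mean((1,3));o=np.zeros((h,w));y0,x0=int(lo[1]),int(lo[0])
    o[y0:y0+n[1],x0:x0+n[0]]=g;return o
def fit(ms,kind,q0):
    c=lambda q:sum(((cv2.GaussianBlur(render(p,kind,q),(0,0),1)-cv2.GaussianBlur(m.astype(float),(0,0),1))**2).sum() for p,m in ms)
    r=minimize(c,q0,method='Nelder-Mead',options=dict(initial_simplex=np.array(q0)+np.array([[0,0,0],[.006,0,0],[0,.006,0],[0,0,.08]]),xatol=1e-4,fatol=1e-2));return r.x.round(4),round(r.fun,1)
def wmask(p,near=(.589,-.03,.01)):
    m=blob(p,(5,110,80),(25,255,255),proj(p,near),40);n,l,s,_=cv2.connectedComponentsWithStats(m)
    return l==1+np.argmax(s[1:,4])
E
python3 - <<'E'
from look import *
P={n:robot.read_camera(n) for n in('top','side')}
for n in P: print(n,'wedge',fit([(P[n],wmask(P[n]))],'wedge',[.589,-.053,1.66]))
print('both',fit([(p,wmask(p)) for p in P.values()],'wedge',[.589,-.053,1.66]))
t=robot.trace('heater',P['top'])[0]['pixels']
q,_=r=fit([(P['top'],t)],'heater',[.65,.147,-.02]);print('heater',r)
c,s=np.cos(q[2]),np.sin(q[2]);print('foot',q[0]-.067*c+.087*s,q[1]-.067*s-.087*c)
E
```

```text
top wedge (array([ 0.5898, -0.053 ,  1.6501]), np.float64(0.8))
side wedge (array([ 0.5858, -0.0506,  1.5735]), np.float64(12.6))
both (array([ 0.5881, -0.0514,  1.6229]), np.float64(27.9))
heater (array([ 0.6568,  0.1457, -0.0081]), np.float64(34.8))
foot 0.5890975056288521 0.05924554808499055
```

{"fn": "apply_moves", "kwargs": {
  "motion": "0 0 0 0 0 0 -0.168;0 0 0 0 0 0 -0.168;0 0 0 0 0 0 -0.168;0 0 0 0 0 0 -0.168;0 0 0 0 0 0 -0.168;0 0 0 0 0 0 -0.168;0 0 0 0 0 0 -0.168;0 3.5 3.9 0 0 0 0;0 3.5 3.9 0 0 0 0;0 3.5 3.9 0 0 0 0;0 3.5 3.9 0 0 0 0;0 3.5 3.9 0 0 0 0;0 3.5 3.9 0 0 0 0;0 3.5 3.9 0 0 0 0;0 3.5 3.9 0 0 0 0;0 3.5 3.9 0 0 0 0;0 3.5 3.9 0 0 0 0;0 0 0 0 0 0 0",
  "force": 10
}}

```text
time: 3.9
tool_pos: [0.5918, -0.1407, 0.226]
tool_rot: [3.141, -0.001, 1.56]
contact_force: [0.2, -0.1, 0.1]
opening: -0.0
grip_force: 0.0
```

{"fn": "apply_moves", "kwargs": {
  "motion": "0 0 -0.2 4 0 0 0;0 0 0 5 0 0 0;0 0 0 5 0 0 0;0 0 0 4 0 0 0;0 0 0 2 0 0 0;0 0 0 1.2 0 0 0;0 0 0 0.6 0 0 0;0 0 0 0 0 0 0"
}}

```text
time: 4.9
tool_pos: [0.588, -0.1438, 0.0091]
tool_rot: [3.141, 0.0, 1.556]
contact_force: [0.9, -0.0, -0.1]
opening: 0.0001
grip_force: 0.0
```

Run:
```python
from look import *
o=robot.observe();print(o['tool_pos'],o['tool_rot'],o['contact_force'])
P={n:robot.read_camera(n) for n in('top','side')}
p=P['top'];cv2.imwrite('pics/t1.png',cv2.resize(p['img'][100:230,190:360,::-1],None,fx=4,fy=4,interpolation=cv2.INTER_CUBIC))
print(fit([(p,wmask(p))],'wedge',[.5898,-.053,1.65]))
```

```text
[ 0.58801882 -0.14375531  0.00911225] [3.14104876e+00 3.44581393e-04 1.55563816e+00] [ 0.85309496 -0.03375744 -0.10922314]
(array([ 0.5883, -0.0293,  1.7095]), np.float64(112.4))
```

View pics/t1.png

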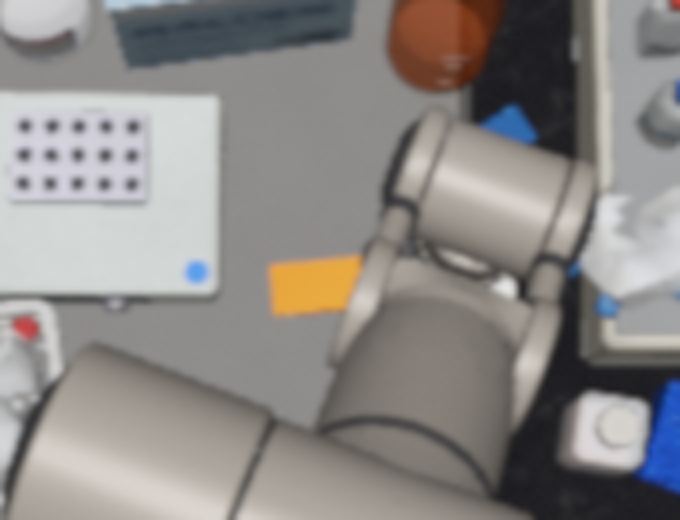

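{"fn": "apply_moves", "kwargs": {
  "motion": "0 0 0.05 0.3 0 0 0;0 1 0 0 0 0 0;0 1 0 0 0 0 0;0 0.4 0 0 0 0 0;0 0.3 0 0 0 0 0;0 0.3 0 0 0 0 0;0 0.3 0 0 0 0 0;0 0.3 0 0 0 0 0;0 0.3 0 0 0 0 0;0 0.3 0 0 0 0 0;0 0.3 0 0 0 0 0;0 0.3 0 0 0 0 0;0 0.3 0 0 0 0 0;0 0.3 0 0 0 0 0;0 0.3 0 0 0 0 0;0 0 0 0 0 0 0"
}}

```text
time: 7.0
tool_pos: [0.5892, -0.0862, 0.0057]
tool_rot: [-3.141, -0.0, 1.556]
contact_force: [-0.2, -0.8, -0.4]
opening: 0.0007
grip_force: 0.0
```

```bash
cat > chk.py <<'E'
from look import *
import sys
o=robot.observe();print(o['tool_pos'],o['contact_force'])
p=robot.read_camera('top');cv2.imwrite(f'pics/{sys.argv[1]}.png',cv2.resize(p['img'][100:230,190:360,::-1],None,fx=4,fy=4,interpolation=cv2.INTER_CUBIC))
m=wmask(p,(.589,.03,.005));ys,xs=np.nonzero(m)
# visible part edges: thin edge & long sides
W=np.array([ray(p,a,b,.004)[:2] for a,b in zip(xs,ys)])
lo=[];hi=[];cols=[]
for c in range(xs.min()+2,xs.max()-1):
    v=ys[xs==c];a,b=ray(p,c,v.min()-.5,.004),ray(p,c,v.max()+.5,.004);cols.append(a[1]);hi.append(a[0]);lo.append(b[0])
print('max y',ray(p,xs.min()-.5,ys.mean(),.002),'cols',np.round(cols,3).tolist());print('x hi',np.round(hi,3).tolist());print('x lo',np.round(lo,3).tolist())
b=blob(p,(95,90,80),(125,255,255),(239,168),10);u,v,n=cen(b);print('sticker',ray(p,u,v,.07).round(4),n)
s=robot.read_camera('side');m=wmask(s,(.589,0,.01));print('side',m.sum())
b=blob(s,(95,90,80),(125,255,255),(280,206),10);u,v,n=cen(b);print('sticker',u,v,n)
cv2.imwrite(f'pics/{sys.argv[1]}s.png',cv2.resize(s['img'][150:280,180:350,::-1],None,fx=4,fy=4,interpolation=cv2.INTER_CUBIC))
E
python3 chk.py t2
```

```text
[ 0.58916315 -0.08615239  0.00565495] [-0.22307572 -0.78219424 -0.370796  ]
max y [0.59757362 0.03588589 0.002     ] cols [0.027, 0.024, 0.02, 0.017, 0.014, 0.01, 0.007, 0.003]
x hi [0.619, 0.619, 0.619, 0.619, 0.619, 0.619, 0.619, 0.619]
x lo [0.574, 0.574, 0.574, 0.574, 0.574, 0.574, 0.574, 0.581]
sticker [0.5884 0.0622 0.07  ] 19
side 492
sticker 280.0 205.0 31
```

View pics/t2.png

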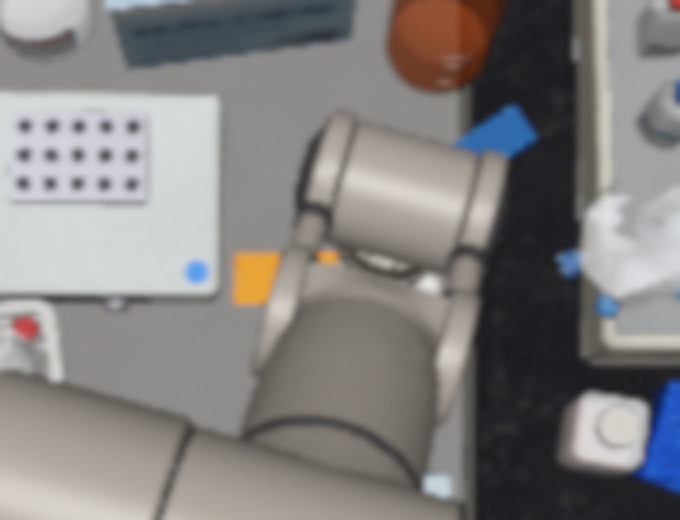

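{"fn": "apply_moves", "kwargs": {
  "motion": "0 0.25 -0.07 0 0 0 0;0 0.25 -0.07 0 0 0 0;0 0.25 -0.07 0 0 0 0;0 0.25 -0.07 0 0 0 0;0 0.25 -0.07 0 0 0 0;0 0.25 -0.07 0 0 0 0;0 0.25 -0.07 0 0 0 0;0 0.25 -0.07 0 0 0 0;0 0.25 -0.07 0 0 0 0;0 0.25 -0.07 0 0 0 0;0 0.25 -0.07 0 0 0 0;0 0.25 -0.07 0 0 0 0;0 0 0 0 0 0 0"
}}

```text
time: 8.72
tool_pos: [0.5812, -0.0561, 0.0057]
tool_rot: [-3.142, 0.0, 1.556]
contact_force: [-0.1, -0.4, 0.0]
opening: 0.0008
grip_force: 0.0
```

```bash
python3 chk.py t3
```

```text
[ 0.58122517 -0.05611688  0.00572535] [-0.14374937 -0.44223458  0.00472746]
max y [0.58803855 0.06322293 0.002     ] cols [0.055, 0.051, 0.048, 0.044, 0.041, 0.038]
x hi [0.577, 0.577, 0.584, 0.608, 0.612, 0.612]
x lo [0.567, 0.567, 0.567, 0.567, 0.57, 0.581]
sticker [0.5884 0.0622 0.07  ] 19
side 352
sticker 280.0 205.0 31
```

View pics/t3s.png

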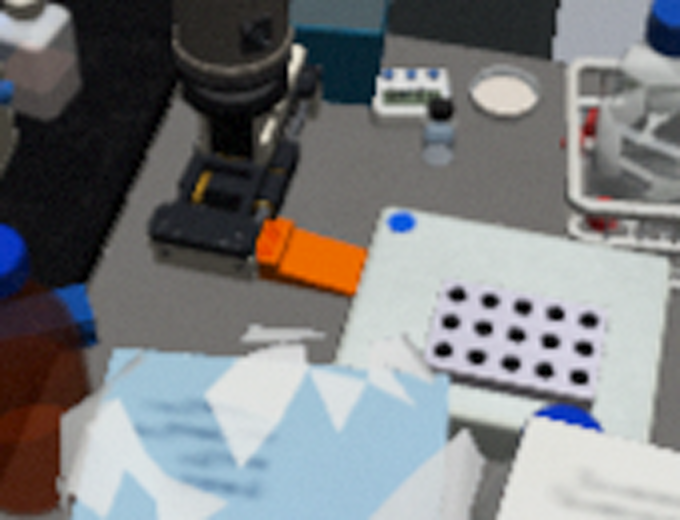

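{"fn": "apply_moves", "kwargs": {
  "motion": "0 0.2 0 0 0 0 0;0 0.2 0 0 0 0 0;0 0.2 0 0 0 0 0;0 0.2 0 0 0 0 0;0 0 0 0 0 0 0"
}}

```text
time: 9.45
tool_pos: [0.5814, -0.0481, 0.0057]
tool_rot: [-3.142, -0.0, 1.556]
contact_force: [0.3, 0.5, 0.4]
opening: 0.0003
grip_force: 0.0
```

{"fn": "apply_moves", "kwargs": {
  "motion": "0 0.1 0 0 0 0 0;0 0.1 0 0 0 0 0;0 0.1 0 0 0 0 0;0 0 0 0 0 0 0"
}}

```text
time: 9.95
tool_pos: [0.5814, -0.0453, 0.0057]
tool_rot: [3.142, 0.0, 1.556]
contact_force: [0.4, -0.4, -0.8]
opening: 0.0007
grip_force: 0.0
```

{"fn": "apply_moves", "kwargs": {
  "motion": "0 0.1 0 0 0 0 0;0 0.1 0 0 0 0 0;0 0.1 0 0 0 0 0;0 0 0 0 0 0 0"
}}

```text
time: 10.45
tool_pos: [0.5815, -0.0422, 0.0057]
tool_rot: [-3.142, 0.0, 1.556]
contact_force: [-0.0, 1.5, 0.6]
opening: 0.0005
grip_force: 0.0
```

{"fn": "apply_moves", "kwargs": {
  "motion": "0 0.1 0 0 0 0 0;0 0.1 0 0 0 0 0;0 0.1 0 0 0 0 0"
}}

```text
time: 10.82
tool_pos: [0.5815, -0.0393, 0.0057]
tool_rot: [3.142, 0.0, 1.556]
contact_force: [-0.3, -0.6, 0.1]
opening: 0.0006
grip_force: 0.2
```

{"fn": "apply_moves", "kwargs": {
  "motion": "0 0.1 0 0 0 0 0;0 0.1 0 0 0 0 0;0 0.1 0 0 0 0 0"
}}

```text
time: 11.2
tool_pos: [0.5816, -0.0363, 0.0057]
tool_rot: [3.141, 0.0, 1.556]
contact_force: [-0.3, -0.7, 0.4]
opening: 0.0007
grip_force: 0.2
```

{"fn": "apply_moves", "kwargs": {
  "motion": "0 0.1 0 0 0 0 0;0 0.1 0 0 0 0 0;0 0.1 0 0 0 0 0"
}}

```text
time: 11.58
tool_pos: [0.5817, -0.0333, 0.0057]
tool_rot: [3.142, 0.0, 1.556]
contact_force: [-0.1, -0.5, -0.2]
opening: 0.0006
grip_force: 0.2
```

{"fn": "apply_moves", "kwargs": {
  "motion": "0 0.1 0 0 0 0 0;0 0.1 0 0 0 0 0"
}}

```text
time: 11.82
tool_pos: [0.5817, -0.0313, 0.0057]
tool_rot: [3.142, 0.0, 1.556]
contact_force: [0.9, -0.7, 0.8]
opening: 0.0003
grip_force: 0.2
```

{"fn": "apply_moves", "kwargs": {
  "motion": "0 0.1 0 0 0 0 0;0 0.1 0 0 0 0 0"
}}

```text
time: 12.08
tool_pos: [0.5817, -0.0294, 0.0057]
tool_rot: [3.142, 0.0, 1.556]
contact_force: [0.3, 0.5, 0.3]
opening: 0.0003
grip_force: 0.4
```

{"fn": "apply_moves", "kwargs": {
  "motion": "0 0.1 0 0 0 0 0;0 0.1 0 0 0 0 0"
}}

```text
time: 12.32
tool_pos: [0.5818, -0.0276, 0.0057]
tool_rot: [3.141, 0.0, 1.556]
contact_force: [-0.5, -3.1, -0.1]
opening: 0.0005
grip_force: 1.4
```

{"fn": "apply_moves", "kwargs": {
  "motion": "0 0.1 0 0 0 0 0;0 0.1 0 0 0 0 0"
}}

```text
time: 12.58
tool_pos: [0.5818, -0.0258, 0.0057]
tool_rot: [3.141, 0.001, 1.556]
contact_force: [0.4, -5.4, 0.1]
opening: 0.0004
grip_force: 2.6
```

```bash
python3 chk.py t4
python3 - <<'E'
from look import *
for i in range(4):
    robot.read_camera('side'); print(robot.observe()['contact_force'].round(2))
E
```

```text
[ 0.58181668 -0.02582904  0.00573348] [ 0.3594869  -5.42201852  0.12161479]
max y [0.60371693 0.03934568 0.002     ] cols [0.031, 0.027, 0.024, 0.02]
x hi [0.612, 0.612, 0.612, 0.612]
x lo [0.594, 0.594, 0.594, 0.594]
sticker [0.5912 0.0667 0.07  ] 5
side 210
sticker 280.0 205.0 31
[-0.54 -5.21 -0.37]
[-0.19 -4.7  -1.09]
[-0.24 -4.79 -0.  ]
[ 0.34 -5.02  0.7 ]
```

View pics/t4s.png

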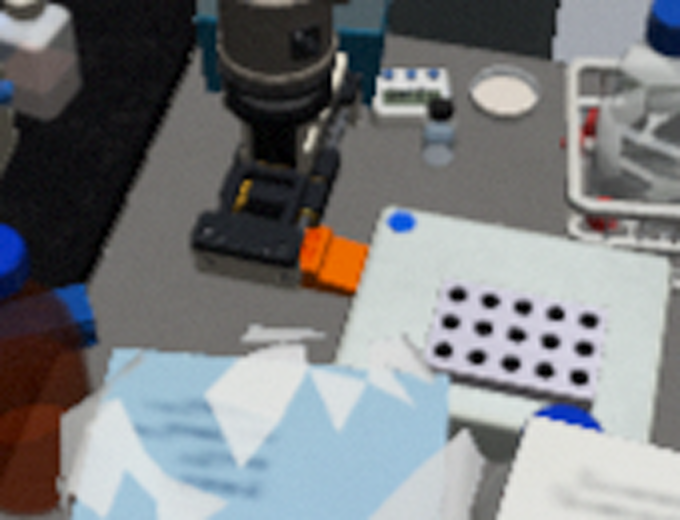

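{"fn": "apply_moves", "kwargs": {
  "motion": "0 -0.2 0 0 0 0 0;0 -0.8 0 0 0 0 0;0 -1 0 0 0 0 0;0 0 0 -3 0 0 0;0 0 0 -4 0 0 0;0 0 0 -3.5 0 0 0;0 3 0.25 0 0 0 0;0 4 0.25 0 0 0 0;0 3.8 0 0 0 0 0;0 0 0 1.5 0 0 0;0 0 0 1 0 0 0;0 0 0 0.5 0 0 0;0 0 0 0 0 0 0"
}}

```text
time: 14.5
tool_pos: [0.5879, 0.0616, 0.0802]
tool_rot: [-3.141, 0.0, 1.554]
contact_force: [0.3, 0.5, 0.1]
opening: 0.0004
grip_force: 0.0
```

{"fn": "apply_moves", "kwargs": {
  "motion": "0 0 0 0.2 0 0 0;0 0 0 0.1 0 0 0;0 0 0 0 0 0 0"
}}

```text
time: 14.88
tool_pos: [0.5881, 0.0625, 0.0778]
tool_rot: [3.141, 0.0, 1.556]
contact_force: [-0.9, 0.6, -0.1]
opening: 0.0002
grip_force: 0.0
```

{"fn": "apply_moves", "kwargs": {
  "motion": "0 0 0 0.2 0 0 0;0 0 0 0.2 0 0 0;0 0 0 0.1 0 0 0;0 0 0 0.1 0 0 0;0 0 0 0 0 0 0"
}}

```text
time: 15.5
tool_pos: [0.588, 0.0626, 0.0716]
tool_rot: [-3.141, 0.0, 1.556]
contact_force: [0.6, -0.2, 0.5]
opening: 0.0006
grip_force: 0.0
```

{"fn": "apply_moves", "kwargs": {
  "motion": "0 0 0 0.1 0 0 0;0 0 0 0 0 0 0"
}}

```text
time: 15.75
tool_pos: [0.588, 0.0625, 0.0707]
tool_rot: [-3.142, 0.0, 1.556]
contact_force: [-0.5, 0.9, 0.2]
opening: 0.0006
grip_force: 0.0
```

{"fn": "apply_moves", "kwargs": {
  "motion": "0 0 0 0.1 0 0 0;0 0 0 0 0 0 0"
}}

```text
time: 16.0
tool_pos: [0.5881, 0.0625, 0.0697]
tool_rot: [3.141, 0.0, 1.556]
contact_force: [0.3, -0.2, 1.0]
opening: 0.0004
grip_force: 0.2
```

{"fn": "apply_moves", "kwargs": {
  "motion": "0 0 0 0.05 0 0 0;0 0 0 0 0 0 0"
}}

```text
time: 16.25
tool_pos: [0.5881, 0.0625, 0.0697]
tool_rot: [3.141, 0.0, 1.556]
contact_force: [-2.0, -1.3, 4.7]
opening: 0.0005
grip_force: 2.4
```

{"fn": "apply_moves", "kwargs": {
  "motion": "0 0 0 0.05 0 0 0;0 0 0 0 0 0 0"
}}

```text
time: 16.5
tool_pos: [0.5881, 0.0625, 0.0695]
tool_rot: [3.141, 0.0, 1.556]
contact_force: [-2.6, 0.3, 8.8]
opening: 0.0002
grip_force: 4.1
```

{"fn": "apply_moves", "kwargs": {
  "motion": "0 0 0 0.05 0 0 0;0 0 0 0 0 0 0"
}}

```text
time: 16.75
tool_pos: [0.5881, 0.0625, 0.0695]
tool_rot: [3.141, 0.0, 1.556]
contact_force: [-3.4, 0.4, 11.4]
opening: 0.0002
grip_force: 5.6
```

Run:
```python
from look import *
for i in range(5): s=robot.read_camera('side');o=robot.observe();print(o['contact_force'].round(1),o['tool_pos'].round(4))
t=robot.read_camera('top')
a=s['img'][150:280,180:350,::-1];cv2.imwrite('pics/t5.png',cv2.resize(a,None,fx=4,fy=4,interpolation=cv2.INTER_CUBIC))
# heater shift vs first picture (upscaled side0): phase correlation on block holes
b=cv2.resize(cv2.imread('pics/side0.png'),(512,384),interpolation=cv2.INTER_AREA)
f=lambda i:cv2.cvtColor(i,cv2.COLOR_BGR2GRAY)[215:255,275:345].astype(np.float32)
print(cv2.phaseCorrelate(f(b),f(s['img'][:,:,::-1]),cv2.createHanningWindow((70,40),cv2.CV_32F)))
```

```text
[-3.1 -0.8 10.3] [0.5882 0.0625 0.0695]
[-3.8 -0.5 11.3] [0.5882 0.0625 0.0695]
[-3.6 -0.1 11.1] [0.5882 0.0625 0.0695]
[-4.1 -1.1 10.5] [0.5882 0.0625 0.0695]
[-4.6 -1.  10.6] [0.5881 0.0625 0.0695]
((-0.0715561947872132, 0.21816589657131402), 1.0141563330259589)
```

View pics/t5.png

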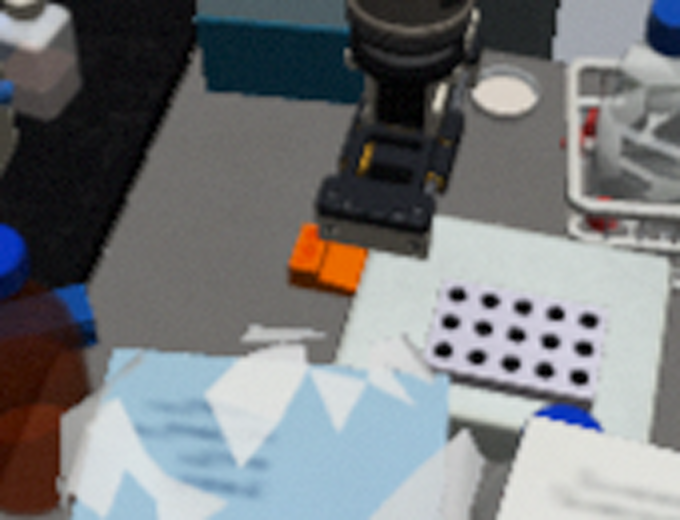

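Run:
```python
from look import *
s=robot.read_camera('side');q=np.array([.590,.0387]);a=1.556
R=np.array([[np.cos(a),-np.sin(a)],[np.sin(a),np.cos(a)]])
for X,Y,Z in((-.055,.022,.022),(-.055,-.022,.022),(-.055,-.022,0),(-.032,-.022,.022),(-.032,.022,.022)):
    print((X,Y,Z),((proj(s,[*(q+R@[X,Y]),Z])-[180,150])*4).round())
print(robot.observe()['contact_force'].round(1))
```

```text
(-0.055, 0.022, 0.022) [297. 224.]
(-0.055, -0.022, 0.022) [281. 267.]
(-0.055, -0.022, 0) [282. 286.]
(-0.032, -0.022, 0.022) [312. 273.]
(-0.032, 0.022, 0.022) [327. 229.]
[-4.4  0.5 10.6]
```

```bash
python3 -c "
from cell import robot
print(robot.hand_in())"
```

```text
the job is handed in; nothing more can be done
None
```

The wedge is under the short foot and the job is handed in with the arm still pressing about 10.6 N on the sticker; the top gave only about 0.2 mm between 1 and 11 N, and the heater showed no measurable shift.

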